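# Click the shelf stop into the marked notch

### The job

On the grill's side shelf, push the black sliding stop along its notched rail, without ramming it, until it clicks into the notch beside the orange clip, and leave it locked there with your hand clear. Only push it with the fingers: pick nothing up, and leave the caddy, thermometer case, brush, spatula, jar, bottle and dish where they are.

Things in the scene. Friction and masses are not known exactly. Their poses are not given: they have to be found in the camera images.
- rail: Fixed steel rail, 290 long (its y) x 40 wide (its x) x 26 high, end caps 26 high. Origin: centre of its underside, on the shelf. Three open notches, 10 wide, cross its top at y = -30, +25, +80 in its frame. Its y axis runs from the stop's parking end over the notches, roughly world +y (turned up to 0.35 rad).
- stop_centre (a point): Centre of the stop's black carriage, 42 above the shelf: a block 36 along the rail x 50 wide, 27 to 57 above the shelf, with flat end faces to push on, 18 before and behind this point. A 6 thick steel blade (28 to 64 high) reaches from it to 84 off the rail's centre on the robot's side (-x). White lines on its top and far side show its middle.
- stop (a joint): Position of the stop along the rail, m, 0 to 0.21, growing along rail +y; carriage centre at rail y = value - 0.105. Starts at 0 to 0.03; notches at 0.075, 0.130, 0.185. About 1 N of friction; a sprung roller under it drops into each notch, drawing it in from about 4 mm either side and centring it; about 5 N along the rail pushes it out again, either way.
- click_button (a joint): Yellow button, 16 diameter, on top of the carriage, moving with the sprung roller; value in m: about 0.0003 (5 proud of the carriage) while the roller rides on the rail, about 0.0037 (sunk) when it has dropped into a notch. It only shows the state; it is not pressed.
- clip_orange: Orange clip, 30 (rail x) x 14 (rail y) x 24 high, fixed beside the rail on the side away from the robot, its middle exactly beside the wanted notch, 42 from the rail's centre line. Origin: centre of its underside; axes as the rail's. Two like grey clips mark the other notches; which notch has the orange one changes.
- caddy: Grey plastic caddy with three flip tops, 120 x 220 x 90 high, loose, beyond the rail. Origin: centre of its underside. Not to be moved.
- probe_case: Black hard case of the meat thermometer, 46 x 165 x 24 high, loose, lying between rail and caddy. Origin: centre of its underside. Not to be moved.
- brush: Red-handled silicone brush lying on the shelf to the right of the rail, loose. Origin at its underside. Not to be moved.
- spatula: Wooden-handled spatula lying on the shelf to the right of the brush, loose. Origin at its underside. Not to be moved.
- spice_jar: Small spice jar, 48 diameter x 85 high, loose, on the robot's side of the rail. Origin: centre of its underside. Not to be moved.
- sauce_bottle: Amber sauce bottle, 64 diameter x 190 high, loose, at the far left. Origin: centre of its underside. Not to be moved.
- ramekin: White dish, 84 diameter x 45 high, loose, left of the rail. Origin: centre of its underside. Not to be moved.

How it is judged:
At the end, for the whole second after the job is handed in: The stop rests with its middle within 4 mm of the orange clip's middle along the rail, its button sunk by more than 2 mm (roller in the notch), and does not move (y of stop_centre in the frame of clip_orange between -0.004 and 0.004 m and value of joint click_button above 0.002 m and velocity of joint stop between -0.005 and 0.005 m/s); the robot touches nothing.
It fails at once if the stop is rammed or pressed with more than 40 N (contact force between any of the arm, the fingers and stop above 40 N).
It fails at once if a bystander is lifted, carried or shoved more than 20 mm (distance of any of caddy, probe_case, brush, spatula, spice_jar, sauce_bottle, ramekin from where it was at the start of the episode above 0.02 m).
It also fails if it takes over 45 s, if anything falls off the work surface, if the arm or the gripper's body presses on something with over 40 N, if the wrist force passes 120 N, or if a joint passes its speed limit or range.

### The arm

A 6-joint arm with a two-finger parallel gripper is mounted at the origin on the work surface. World frame = base frame: x ahead of the robot, y to its left, z up, the work surface at z = 0. Lengths are in m, angles in rad, forces in N, time in s.
With the tool pointing down it reaches from about 0.325 to 0.75 m from the base axis. Payload 7.6 kg.
Tool frame: the origin (TCP) lies on the centre line of the jaws, within the pads' length; the fingertips stand 22 mm ahead of it and the grasp point (between the pads) lies 3 mm ahead of it; z points along the fingers, y is the line along which they close (so a half turn about z gives the same grasp; the last joint's range is limited). The gripper opens to 85 mm and grips with 20 to 120 N. Pads are 22 mm wide; open, the fingers measure 114 mm over their backs; the gripper's body (76 mm by 85 mm) begins 54 mm behind the grasp point. The pads swing forward as they close: fully open they stand 13 mm farther back than shut.
Start: joints at [1.054, 0.052, 1.401, -0, 1.689, -0.07], TCP at [0.227, 0.473, 0.253] pointing down, gripper open.
Joint ranges: [-2.9, 2.9], [-0.91, 2.17], [0.12, 2.37], [-1.06, 4.2], [0.26, 2.73], [-2.93, 2.93]. Speed limits (rad/s): [2.57, 2.57, 3.01, 3.14, 3.14, 3.14].

### API

Orientations are given as a unit quaternion [w, x, y, z].
In Python, from cell import manip, vision, ticket gives the robot as it stands.
- The arm moves only by the shell command python3 -m crank 'ROWS' [FORCE]. ROWS is JSON, a list of rows, each a list of 7 numbers: the shift along the tool's x, y, z in mm, then the turn, a rotation vector about the tool's x, y, z in rad, then the opening, from 0 (shut) to 1 (fully open). In form: [[tx, ty, tz, wx, wy, wz, hand], ...]. A call has 1 to 5 rows; each row is the pose to reach, as a shift and turn from the pose commanded when the call began, along the tool's axes at that moment; what a row does not reach only later rows make up. A row lasts 1/10 s, in which the tool goes at most 50 mm and 8.59 degrees, less where a joint would pass 70% of its speed; a pose out of reach is approached as far as the arm can. A call with a gripper value outside its range is refused whole. The fingers move at their own pace and stop on an object; FORCE is the grip in N (left out, the last holds). Time passes only in rows, so rows that repeat a pose let the fingers close. It gives the time, the measured TCP pose, the force, the opening and the grip force at its end, in the units of the state.
- manip.get_state(): the state, without advancing time (a new reading comes with each control period).
- vision.camera(name): name is "side" or "top" or "wrist"; returns the picture (384x512x3 uint8, blue, green, red); there is no depth.
- vision.calibration(name): a dict with "fovy" (degrees; the focal length in pixels is half the picture's height over the tangent of half this angle, whatever the lens; pixels are square), "cx", "cy" (the principal point, pixels), "rvec" (rotation vector, rad) and "tvec" (3), from world to camera coordinates, as OpenCV has them. Camera axes: x right, y down, z forward; pixel columns grow to the right and rows downward; lengths in m; the calibration is good to about 2 mm. A picture is of the moment at which its call begins: read the wrist's pose just before it. calibration takes no time and is no camera call; for the wrist camera it gives the pose at the moment of the call.
- ticket.sign_off(): hands the job in; it is judged then, once.
Trained networks look in the newest picture that a camera, given by its name, has taken for a name from the list of things; names that differ only in an ending like _2 or _b are one class to them, and where a whole thing is asked for, a point or a joint stands for the part that bears it (a point fixed in the world has none). Each returns a list of dicts, best first, with "conf" (0 to 1); they miss things now and then, are a little off and sometimes report something else, mostly with a low value. They report only what shows in the picture. A call takes as long as a camera call.
- vision.masks_of(camera, target): "mask" (384x512 bool, what is visible of it) and "rect" ([left, top, right, bottom] in pixels, round what is visible of it).
The state is a dict: "clock": time; "joint_pos": joint angles; "qvel": joint speeds; "joint_torque": joint torques, N m; "position": TCP position; "ee_rot": TCP orientation; "ft_force": force on the tool from outside, world axes, zero at the start; "ft_torque": the same for the moment, N m; "grip_width": finger opening in m; "finger_force": force on a finger pad.
Only numpy, scipy, OpenCV 4.12 (cv2) and the standard library are available. Lean on these libraries where they do the work, as an engineer would, in place of code of your own. Each camera call takes 0.05 s, during which the arm holds its last target. There are 200 camera calls.

## Working session

There is one attempt and no reset: what is moved stays moved. The work goes in short steps, Python scripts to look and compute and a shell command to move; the robot and the scene stay as the last step left them, time stands still between calls to the robot, and variables do not carry over. Pictures are saved under pics/ and viewed, at most 10 in all, crops included, and the job is handed in when it is done.

```bash
mkdir -p pics; cat > h.py <<'E'
import numpy as np, cv2
from cell import manip, vision, ticket
from scipy.spatial.transform import Rotation as R
def cal(n):
    c=vision.calibration(n); f=192/np.tan(np.radians(c['fovy'])/2)
    K=np.array([[f,0,c['cx']],[0,f,c['cy']],[0,0,1]]); return K,R.from_rotvec(np.ravel(c['rvec'])).as_matrix(),np.ravel(c['tvec'])
def ray(n,uv,z):
    K,Rm,t=cal(n); o=-Rm.T@t; d=Rm.T@np.linalg.inv(K)@np.array([uv[0],uv[1],1.]); return o+d*(z-o[2])/d[2]
def proj(n,p):
    K,Rm,t=cal(n); q=K@(Rm@np.asarray(p,float)+t); return q[:2]/q[2]
E
python3 - <<'E'
from h import *
s=manip.get_state();print(s['clock'],s['position'],s['ee_rot'],s['grip_width'])
ims=[]
for n in ['top','side']:
    im=vision.camera(n); cv2.imwrite(f'pics/{n}0.png',im)
    K,Rm,t=cal(n); print(n,K[0,0],-Rm.T@t)
    for o in ['rail','stop_centre','clip_orange','click_button','spice_jar','probe_case','caddy','ramekin','brush']:
        for m in vision.masks_of(n,o)[:2]:
            v,u=np.nonzero(m['mask']); print(o,round(m['conf'],2),m['rect'],u.mean().round(1),v.mean().round(1),ray(n,(u.mean(),v.mean()),0.03).round(3))
E
```

```text
0.0 [0.22670008 0.47324845 0.25246898] [-2.28223020e-04  2.21537650e-01  9.75151511e-01 -7.40854376e-04] 0.08559356098263216
top 379.77158215932235 [ 0.51549374 -0.05113001  1.42991358]
rail 0.85 [217.6, 213.5, 297.8, 240.1] 259.1 220.1 [ 0.52  -0.036  0.03 ]
rail 0.67 [244.4, 249.7, 260.0, 263.5] 252.1 255.4 [ 0.391 -0.014  0.03 ]
stop_centre 0.71 [276.2, 212.9, 289.3, 225.8] 284.0 218.7 [ 0.528 -0.128  0.03 ]
spice_jar 0.72 [242.1, 250.7, 261.3, 261.8] 251.8 255.6 [ 0.39  -0.013  0.03 ]
probe_case 0.7 [247.5, 185.4, 292.1, 199.3] 269.1 190.5 [ 0.63  -0.071  0.03 ]
caddy 0.63 [225.7, 137.5, 291.1, 182.7] 258.4 159.4 [ 0.745 -0.028  0.03 ]
ramekin 0.88 [150.0, 233.2, 174.3, 252.5] 158.7 242.1 [0.43  0.331 0.03 ]
brush 0.9 [349.0, 187.2, 363.6, 243.4] 355.5 208.9 [ 0.57  -0.389  0.03 ]
side 366.3441937198688 [ 0.42715686 -0.8828687   0.79313474]
rail 0.74 [201.0, 174.6, 243.7, 242.4] 223.6 212.9 [ 0.515 -0.077  0.03 ]
rail 0.3 [223.9, 286.7, 304.3, 317.9] 268.4 302.9 [ 0.572 -0.406  0.03 ]
stop_centre 0.82 [200.0, 212.0, 241.1, 229.5] 222.9 222.2 [ 0.507 -0.116  0.03 ]
click_button 0.71 [172.6, 133.9, 193.2, 153.8] 184.7 144.3 [0.428 0.331 0.03 ]
spice_jar 0.6 [201.9, 173.1, 244.2, 244.5] 223.5 213.3 [ 0.515 -0.078  0.03 ]
spice_jar 0.23 [247.1, 190.5, 277.2, 234.5] 261.3 211.9 [ 0.628 -0.097  0.03 ]
probe_case 0.65 [265.2, 157.8, 327.2, 224.8] 293.0 190.5 [ 0.752 -0.02   0.03 ]
probe_case 0.62 [249.1, 190.8, 277.6, 231.2] 261.2 211.3 [ 0.628 -0.094  0.03 ]
caddy 0.64 [265.5, 159.5, 326.9, 224.4] 293.0 190.4 [ 0.752 -0.019  0.03 ]
ramekin 0.77 [174.2, 134.1, 196.6, 155.4] 184.8 144.3 [0.429 0.331 0.03 ]
ramekin 0.55 [220.6, 288.4, 302.0, 317.9] 265.4 303.9 [ 0.564 -0.407  0.03 ]
brush 0.65 [223.1, 287.6, 303.7, 318.2] 265.6 303.9 [ 0.564 -0.407  0.03 ]
```

View pics/top0.png

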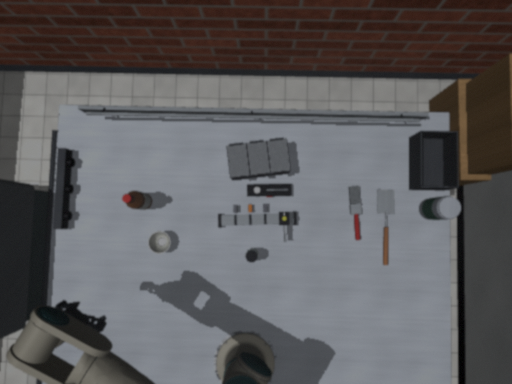

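View pics/side0.png

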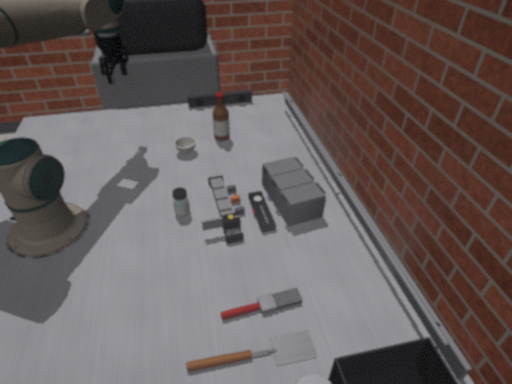

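The top view shows the stop near (287,217) at the right end of the rail, with the orange clip near (251,208) beside the middle notch. The side view agrees: the orange clip is at (236,199) and the stop at (231,227). I'll zoom in on both.

```bash
python3 - <<'E'
import cv2,numpy as np
a=cv2.imread('pics/top0.png')[180:270,205:310]; b=cv2.imread('pics/side0.png')[165:255,190:290]
f=lambda i:cv2.resize(i,(400,360),interpolation=cv2.INTER_CUBIC)
cv2.imwrite('pics/z0.png',np.hstack([f(a),f(b)]))
for n in('top','side'):
    h=cv2.cvtColor(cv2.imread(f'pics/{n}0.png'),cv2.COLOR_BGR2HSV)
    for nm,lo,hi in(('orange',(5,130,80),(15,255,255)),('yellow',(22,130,80),(35,255,255))):
        k,l,st,c=cv2.connectedComponentsWithStats(cv2.inRange(h,lo,hi))
        print(n,nm,[(st[i,4],c[i].round(1)) for i in range(1,k) if 205<c[i][0]<300 and 160<c[i][1]<260])
E
```

```text
top orange [(np.int32(16), array([250. , 207.8]))]
top yellow [(np.int32(10), array([284.2, 218. ]))]
side orange [(np.int32(33), array([235.1, 198.4]))]
side yellow [(np.int32(17), array([230.1, 216.4]))]
```

View pics/z0.png

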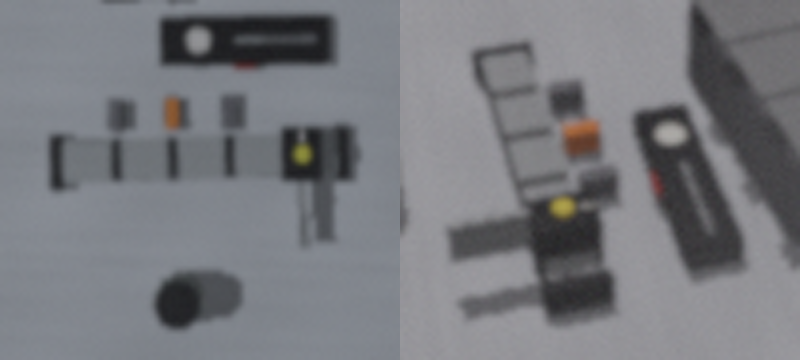

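```bash
python3 - <<'E'
from h import *
T='top'
n=[ray(T,p,.026) for p in((235.5,220),(250.2,219.75),(265.1,219))]
print('notches',np.round(n,3))
print('clip top',ray(T,(250,207.8),.024),'side',ray('side',(235.1,198.4),.018))
b=ray(T,(284.2,218),.062);b2=ray('side',(230.1,216.4),.062);print('button',b,b2)
y=n[0]-n[2];y/=np.linalg.norm(y);print('raily',y,'yaw from +y',np.arctan2(-y[0],y[1]))
m=np.mean(n,0); print('stop joint from button',((b+b2)/2-m)@y+.13)
print('jar',ray(T,(251.7,255.7),.085))
s=manip.get_state();r=R.from_quat(s['ee_rot'],scalar_first=True)
x=y.copy();x[2]=0;x/=np.linalg.norm(x);zz=np.array([0,0,-1.]);M=np.c_[x,np.cross(zz,x),zz]
p=b.copy()-x*.12; p[2]=.20
print('pre',p,'shift mm',r.inv().apply(p-s['position'])*1000,'turn',(r.inv()*R.from_matrix(M)).as_rotvec())
E
```

```text
notches [[ 0.518  0.051  0.026]
 [ 0.521 -0.003  0.026]
 [ 0.525 -0.058  0.026]]
clip top [ 0.56480048 -0.00150223  0.024     ] side [ 0.56301694 -0.00500147  0.018     ]
button [ 0.52980088 -0.12665397  0.062     ] [ 0.52741939 -0.12900639  0.062     ]
raily [-0.0583347   0.99829708  0.        ] yaw from +y 0.058367830771370866
stop joint from button 0.005612754973386036
jar [ 0.39453141 -0.01398271  0.085     ]
pre [ 0.53680105 -0.24644962  0.2       ] shift mm [-590.60795641 -515.35286776   53.28869427] turn [ 1.04403613e-04 -4.11162171e-05  1.06564488e+00]
```

```bash
for i in 1 2 3; do :; done
python3 -m crank '[[-37,-33,0,0,0,0,0],[-75,-66,0,0,0,0,0],[-112,-98,0,0,0,0,0],[-150,-131,0,0,0,0,0],[-187,-164,0,0,0,0,0]]' 40
python3 -m crank '[[-37,-33,0,0,0,0,0],[-75,-66,0,0,0,0,0],[-112,-98,0,0,0,0,0],[-150,-131,0,0,0,0,0],[-187,-164,0,0,0,0,0]]'
python3 -m crank '[[-37,-33,0,0,0,0,0],[-75,-66,0,0,0,0,0],[-112,-98,0,0,0,0,0],[-150,-131,0,0,0,0,0],[-187,-164,0,0,0,0,0]]'
python3 -m crank '[[-15,-12,0,0,0,0.14,0],[-30,-23,0,0,0,0.28,0],[-30,-23,0,0,0,0.42,0],[-30,-23,0,0,0,0.56,0],[-30,-23,0,0,0,0.7,0]]'
python3 -m crank '[[0,0,0,0,0,0.14,0],[0,0,0,0,0,0.28,0],[0,0,0,0,0,0.366,0],[0,0,0,0,0,0.366,0]]'
python3 - <<'E'
from h import *
s=manip.get_state();print(s['clock'],s['position'],s['joint_pos'],s['ft_force'])
im=vision.camera('wrist');cv2.imwrite('pics/w1.png',im)
for o in ['stop_centre','clip_orange','rail']:
    for m in vision.masks_of('wrist',o)[:2]: print(o,m['conf'],m['rect'])
K,Rm,t=cal('wrist');print(-Rm.T@t,Rm[2])
E
```

```text
clock: 1.5
position: [0.3249, 0.243, 0.2535]
ee_rot: [0.0, 0.221, 0.975, 0.0]
ft_force: [2.3, -0.3, 0.8]
grip_width: 0.0121
finger_force: 0.0
clock: 2.0
position: [0.4228, 0.014, 0.2536]
ee_rot: [0.001, 0.222, 0.975, 0.0]
ft_force: [0.4, 1.3, -0.0]
grip_width: -0.0
finger_force: 0.0
clock: 2.5
position: [0.5207, -0.2147, 0.2533]
ee_rot: [0.0, 0.222, 0.975, 0.0]
ft_force: [0.7, 0.4, 0.7]
grip_width: 0.0002
finger_force: 0.0
clock: 3.0
position: [0.5373, -0.2465, 0.253]
ee_rot: [-0.0, 0.545, 0.838, 0.0]
ft_force: [-0.4, -0.2, 0.0]
grip_width: 0.0001
finger_force: 0.0
clock: 3.4
position: [0.5373, -0.2463, 0.2532]
ee_rot: [-0.0, 0.687, 0.727, 0.0]
ft_force: [0.0, 0.1, -0.1]
grip_width: 0.0001
finger_force: 0.0
3.4 [ 0.53729538 -0.24631548  0.25320887] [-4.92360379e-01  2.39918029e-01  1.19417076e+00  9.92269475e-05
  1.70762540e+00 -5.49684753e-01] [ 0.01041295  0.13079928 -0.08196686]
clip_orange 0.57 [173.3, 39.3, 281.9, 82.2]
rail 0.89 [173.9, 0.8, 281.0, 107.0]
[ 0.53302563 -0.17136383  0.37387393] [ 0.0175706  -0.29221887 -0.95619005]
```

View pics/w1.png

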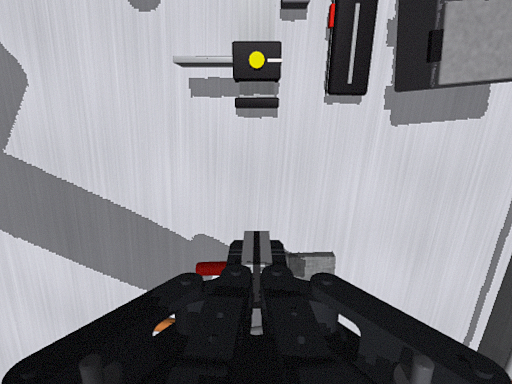

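The wrist view shows the yellow button at (257,60), the carriage's black top across x 233–281, y 41–72, and the rail's end cap at (257,103). The fingers are in line with the stop.

```bash
python3 - <<'E'
from h import *
im=cv2.imread('pics/w1.png');h=cv2.cvtColor(im,cv2.COLOR_BGR2HSV)
v,u=np.nonzero(cv2.inRange(h[:110],(22,130,80),(35,255,255)));b=ray('wrist',(u.mean(),v.mean()),.0615);print('button',b)
print('button top cam',ray('top',(284.2,218),.0615))
for p in((234,80),(280,80),(281,41),(233,41)): print('carr top/bottom edge',p,ray('wrist',p,.057),ray('wrist',p,.027))
for p in((236,98),(279,98),(236,108)): print('cap',ray('wrist',p,.026))
s=manip.get_state();r=R.from_quat(s['ee_rot'],scalar_first=True);print('button in tool',r.inv().apply(b-s['position']),'tool x',r.apply([1,0,0]))
E
```

```text
button [ 0.53050769 -0.1274013   0.0615    ]
button top cam [ 0.52980611 -0.12668157  0.0615    ]
carr top/bottom edge (234, 80) [ 0.50866013 -0.14777558  0.057     ] [ 0.50635333 -0.14554237  0.027     ]
carr top/bottom edge (280, 80) [ 0.55639165 -0.14496158  0.057     ] [ 0.55860383 -0.14246195  0.027     ]
carr top/bottom edge (281, 41) [ 0.55435466 -0.10855618  0.057     ] [ 0.55637398 -0.10260988  0.027     ]
carr top/bottom edge (233, 41) [ 0.50634598 -0.11138856  0.057     ] [ 0.50382008 -0.10571041  0.027     ]
cap [ 0.50929759 -0.16482675  0.026     ]
cap [ 0.55914297 -0.16188915  0.026     ]
cap [ 0.50972175 -0.17595549  0.026     ]
button in tool [0.11910645 0.00032907 0.19178208] tool x [-5.97147137e-02  9.98215481e-01  8.22873486e-05]
```

```bash

python3 -m crank '[[15,0,45,0,0,0,0],[30,0,90,0,0,0,0],[40,0,135,0,0,0,0],[50,0,170,0,0,0,0],[60,0,195,0,0,0,0]]'
python3 -m crank '[[5,0,0,0,0,0,0],[10,0,0,0,0,0,0],[14,0,0,0,0,0,0],[18,0,0,0,0,0,0],[20,0,0,0,0,0,0]]'
python3 -m crank '[[2,0,0,0,0,0,0],[4,0,0,0,0,0,0],[6,0,0,0,0,0,0],[8,0,0,0,0,0,0],[10,0,0,0,0,0,0]]'
python3 - <<'E'
from h import *
s=manip.get_state();print(s['position'],s['ft_force'])
im=vision.camera('wrist');cv2.imwrite('pics/w2.png',im)
E
```

```text
clock: 4.1
position: [0.5326, -0.1854, 0.0553]
ee_rot: [-0.002, 0.686, 0.728, -0.001]
ft_force: [0.8, 0.1, -0.7]
grip_width: -0.0001
finger_force: 0.0
clock: 4.6
position: [0.5333, -0.1665, 0.0597]
ee_rot: [0.001, 0.686, 0.727, 0.0]
ft_force: [-0.8, 0.7, -0.3]
grip_width: 0.0002
finger_force: 0.0
clock: 5.1
position: [0.5321, -0.1564, 0.0583]
ee_rot: [0.0, 0.686, 0.727, -0.0]
ft_force: [-0.7, -2.2, -0.3]
grip_width: 0.0002
finger_force: 0.7
[ 0.53206213 -0.15640856  0.05825494] [-0.69429636 -2.2444208  -0.3364595 ]
```

View pics/w2.png

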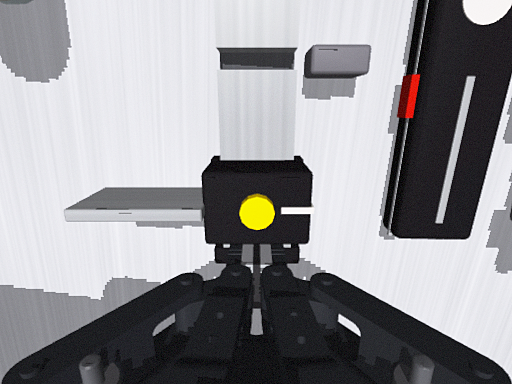

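The wrist view shows the fingers against the carriage's rear face, with the button at (257,212) and the first notch at (257,58). The grey clip is at (338,60).

```bash
cat > m.py <<'E'
from h import *
import sys
im=vision.camera('wrist');h=cv2.cvtColor(im,cv2.COLOR_BGR2HSV)
s=manip.get_state();r=R.from_quat(s['ee_rot'],scalar_first=True)
for nm,lo,hi,z in(('button',(22,130,80),(35,255,255),.0615),('orange',(5,130,80),(15,255,255),.020)):
    v,u=np.nonzero(cv2.inRange(h,lo,hi)); 
    if len(u)>20: print(nm,len(u),u.mean().round(1),v.mean().round(1),ray('wrist',(u.mean(),v.mean()),z).round(4),'tool',r.inv().apply(ray('wrist',(u.mean(),v.mean()),z)-s['position']).round(4))
print(s['clock'],s['position'].round(4) if hasattr(s['position'],'round') else s['position'],s['ft_force'])
if len(sys.argv)>1: cv2.imwrite(sys.argv[1],im)
E
python3 m.py; python3 - <<'E'
from h import *
s=manip.get_state();r=R.from_quat(s['ee_rot'],scalar_first=True)
for p,z in(((257,48),.026),((257,68),.016),((338,45),.024),((338,73),.024)):
  q=ray('wrist',p,z);print(q,r.inv().apply(q-s['position']))
E
```

```text
button 1029 256.6 211.4 [ 0.5307 -0.126   0.0615] tool [ 0.0303  0.0004 -0.0032]
5.2 [ 0.5321 -0.1563  0.0582] [ 0.57799227  0.24646303 -0.0753188 ]
[ 0.5268387  -0.05473832  0.026     ] [0.10164483 0.00069914 0.03226102]
[ 0.52732372 -0.06254739  0.016     ] [0.09381928 0.00073006 0.04225984]
[ 0.56649526 -0.0507772   0.024     ] [0.10329297 0.04051909 0.03425806]
[ 0.56829784 -0.06345117  0.024     ] [0.09053563 0.04158165 0.03425606]
```

```bash

python3 -m crank '[[2,0,0,0,0,0,0],[5,0,0,0,0,0,0],[9,0,0,0,0,0,0],[13,0,0,0,0,0,0],[17,0,0,0,0,0,0]]'|grep -E 'pos|ft_f'
python3 -m crank '[[4,0,0,0,0,0,0],[8,0,0,0,0,0,0],[12,0,0,0,0,0,0],[16,0,0,0,0,0,0],[20,0,0,0,0,0,0]]'|grep -E 'pos|ft_f'
python3 -m crank '[[4,0,0,0,0,0,0],[8,0,0,0,0,0,0],[12,0,0,0,0,0,0],[15,0,0,0,0,0,0],[17,0,0,0,0,0,0]]'|grep -E 'pos|ft_f'
python3 m.py
```

```text
position: [0.5311, -0.1391, 0.0583]
ft_force: [0.1, -2.0, 0.7]
position: [0.5299, -0.1192, 0.0583]
ft_force: [0.4, -1.5, 0.3]
position: [0.529, -0.1022, 0.0583]
ft_force: [-0.1, -2.1, -1.5]
button 1030 256.5 211.5 [ 0.5275 -0.0717  0.0615] tool [ 0.0303  0.0004 -0.0032]
orange 656 329.7 67.7 [ 0.5616 -0.0063  0.02  ] tool [0.0935 0.0382 0.0383]
6.75 [ 0.5289 -0.1019  0.0583] [ 0.51839782  0.39637017 -0.27374369]
```

```bash

python3 -m crank '[[2,0,0,0,0,0,0],[4,0,0,0,0,0,0],[6,0,0,0,0,0,0],[8,0,0,0,0,0,0],[10,0,0,0,0,0,0]]'|grep -E 'pos|ft_f'
python3 -m crank '[[2,0,0,0,0,0,0],[4,0,0,0,0,0,0],[6,0,0,0,0,0,0],[8,0,0,0,0,0,0]]'|grep -E 'pos|ft_f'
python3 m.py
python3 -m crank '[[2,0,0,0,0,0,0],[4,0,0,0,0,0,0],[6,0,0,0,0,0,0],[8,0,0,0,0,0,0]]'|grep -E 'pos|ft_f'
python3 m.py pics/w3.png
```

```text
position: [0.5284, -0.0922, 0.0583]
ft_force: [-0.2, -0.2, 0.1]
position: [0.5281, -0.0876, 0.0584]
ft_force: [1.3, -20.1, -3.8]
button 907 256.3 210.3 [ 0.5265 -0.0557  0.0615] tool [ 0.0308  0.0003 -0.0033]
orange 388 325.1 90.6 [ 0.5598 -0.0023  0.02  ] tool [0.0824 0.0365 0.038 ]
7.7 [ 0.528  -0.0865  0.0584] [ 1.21534166 -0.66933223 -0.58636913]
position: [0.5274, -0.0762, 0.0583]
ft_force: [-0.4, -1.6, -0.5]
button 1032 256.5 211.4 [ 0.526  -0.0456  0.0615] tool [ 0.0303  0.0003 -0.0032]
orange 366 323.8 114.1 [ 0.56   -0.0034  0.02  ] tool [0.0704 0.0367 0.0383]
8.15 [ 0.5274 -0.0758  0.0583] [-0.1654743  -0.45630913 -0.96195609]
```

View pics/w3.png

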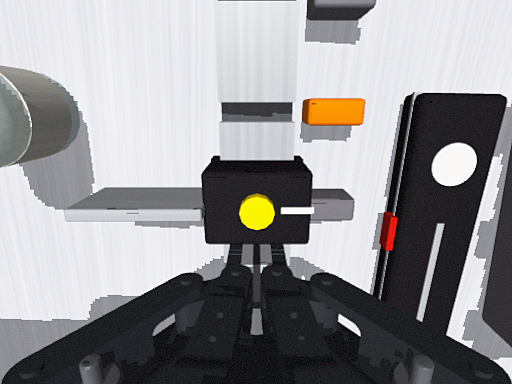

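The view shows the stop past notch 1, with its button proud at (257,212). The orange clip at (334,111) is level with the next notch, at about (257,108).

```bash

python3 - <<'E'
from h import *
s=manip.get_state();r=R.from_quat(s['ee_rot'],scalar_first=True)
for p,z in(((257,102),.026),((257,122),.026),((334,97.5),.024),((334,112.5),.024)):
  q=ray('wrist',p,z);print(q,r.inv().apply(q-s['position']))
E
python3 -m crank '[[4,0,0,0,0,0,0],[8,0,0,0,0,0,0],[12,0,0,0,0,0,0],[16,0,0,0,0,0,0],[20,0,0,0,0,0,0]]'|grep -E 'pos|ft_f'
python3 -m crank '[[4,0,0,0,0,0,0],[7,0,0,0,0,0,0],[10,0,0,0,0,0,0],[12,0,0,0,0,0,0],[14,0,0,0,0,0,0]]'|grep -E 'pos|ft_f'
python3 m.py
```

```text
[0.52362727 0.00067959 0.026     ] [0.07659622 0.00068236 0.03234771]
[ 0.52420888 -0.00927031  0.026     ] [0.06662935 0.00068163 0.03234161]
[0.56324656 0.00520473 0.024     ] [0.07879751 0.04049836 0.03434915]
[ 0.56427238 -0.00221799  0.024     ] [0.07132754 0.04108874 0.03434458]
position: [0.5263, -0.0562, 0.0583]
ft_force: [1.1, -2.0, -0.3]
position: [0.5255, -0.0425, 0.0583]
ft_force: [-0.7, -0.3, -0.1]
button 1032 256.4 211.5 [ 0.524  -0.012   0.0615] tool [ 0.0303  0.0003 -0.0032]
orange 476 328.1 165.9 [0.5641 0.0022 0.02  ] tool [0.042  0.0411 0.0383]
9.2 [ 0.5255 -0.0422  0.0583] [ 0.50007432 -0.5929798   0.52927555]
```

```bash

python3 -m crank '[[1,0,0,0,0,0,0],[2,0,0,0,0,0,0],[3,0,0,0,0,0,0],[4,0,0,0,0,0,0]]'|grep -E 'ft_f'
python3 m.py
```

```text
ft_force: [0.6, -0.0, -1.2]
button 1008 256.4 211.1 [ 0.5238 -0.0079  0.0615] tool [ 0.0304  0.0003 -0.0032]
orange 456 329.4 172.5 [0.5651 0.0022 0.02  ] tool [0.0381 0.0421 0.0383]
9.65 [ 0.5252 -0.0383  0.0583] [-0.2980587  -0.73676705 -0.56714812]
```

```bash

python3 -m crank '[[1,0,0,0,0,0,0],[1,0,0,0,0,0,0]]'|grep -E 'ft_f'
python3 m.py
```

```text
ft_force: [0.7, 0.3, 0.4]
button 929 256.5 202.1 [ 0.5235 -0.003   0.0615] tool [ 0.0346  0.0003 -0.0032]
orange 404 332.0 173.8 [0.5666 0.0023 0.02  ] tool [0.0374 0.0437 0.0383]
9.9 [ 0.5252 -0.0376  0.0583] [-0.54441203 -0.01143234  0.09783085]
```

The stop snapped about 4 mm ahead of the fingers and the button's visible area shrank, so it has clicked in. I'll back off, lift and check.

```bash

python3 -m crank '[[-5,0,0,0,0,0,0],[-15,0,0,0,0,0,0],[-30,0,0,0,0,0,0],[-45,0,0,0,0,0,0],[-55,0,0,0,0,0,0]]'|grep -E 'pos|ft_f'
python3 -m crank '[[-5,0,-25,0,0,0,0],[-10,0,-60,0,0,0,0],[-15,0,-90,0,0,0,0],[-20,0,-105,0,0,0,0],[-20,0,-105,0,0,0,0]]'|grep -E 'pos|ft_f'
python3 m.py pics/w4.png
```

```text
position: [0.5284, -0.0946, 0.0583]
ft_force: [0.3, 0.3, 0.6]
position: [0.5305, -0.1138, 0.1654]
ft_force: [0.0, -0.8, 0.9]
button 415 254.3 55.4 [ 0.5225 -0.0044  0.0615] tool [ 0.1089 -0.001   0.1017]
orange 170 303.3 67.1 [ 0.5643 -0.0049  0.02  ] tool [0.1061 0.0406 0.1433]
10.95 [ 0.5297 -0.1131  0.1632] [ 0.24776252 -0.38535334 -0.25340599]
```

View pics/w4.png

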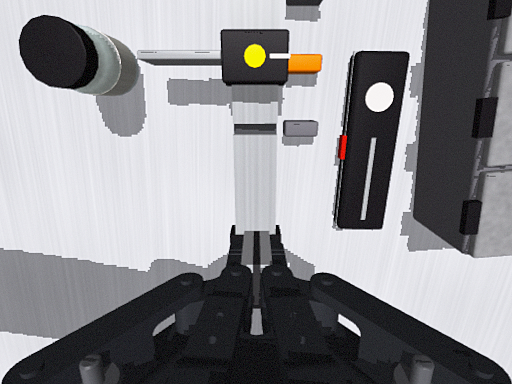

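The view shows the carriage at (255,56) with its white line running to the orange clip at (305,63). The button is flush and the hand is clear. I'll let the arm settle and hand in.

```bash
python3 -m crank '[[0,0,0,0,0,0,0],[0,0,0,0,0,0,0],[0,0,0,0,0,0,0]]'|grep -E 'pos|ft_f'
python3 -c "
from h import *
print(ticket.sign_off())"
```

```text
position: [0.529, -0.1122, 0.1618]
ft_force: [-0.1, -1.0, 0.4]
the job is handed in; nothing more can be done
None
```

The stop clicked into the notch beside the orange clip, within about 2 mm of it in the wrist camera, and I handed the job in at about 11 s with the hand clear; the highest force I read was 20 N, and no verdict came back.

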